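Start the hand bolt in the fan press

ROBOT

A 6-joint arm with a two-finger parallel gripper is mounted at the origin on the work surface. World frame = base frame: x ahead of the robot, y to its left, z up, the work surface at z = 0. Lengths are in mm, angles in rad, forces in N, time in s.
With the tool pointing down it reaches from about 325 to 850 mm from the base axis. Payload 4.4 kg.
Tool frame: the origin (TCP) lies at the very end of the fingers, on their centre line; the grasp point (between the pads) lies env.tcp_to_grasp behind it (env.tcp_to_grasp is the distance from the TCP to the grasp point, in mm); x points along the fingers, y is the direction in which the jaws open and shut, and the axes are right-handed (so a half turn about x gives the same grasp; the last joint's range is limited). The gripper opens to 94 mm and grips with 3 to 60 N. Pads are 16 mm wide; open, the fingers measure 119 mm over their backs; the gripper's body (75 mm by 177 mm) begins 78 mm behind the grasp point.
Start: joints at [-1.308, 0.207, 1.542, -0, 1.393, -0.15], TCP at [230.664, -526.708, 205.447] pointing down, gripper open.
Joint ranges: [-2.73, 2.73], [-0.86, 2.22], [0.23, 2.46], [-1.11, 4.25], [0.08, 2.63], [-2.82, 2.82]. Speed limits (rad/s): [2.79, 2.79, 3.14, 3.14, 3.14, 3.14].

INTERFACE

Orientations are given as a unit quaternion [w, x, y, z].
In Python, from rig import sensors, optics, close_job, env gives the robot as it stands. The module is installed in compiled form; this text tells all that it offers.
- The arm moves only by the tool drive_tool, never from a script. Its arguments are lists of equal length, an entry for each row: "grip": the opening, from 0 (shut) to 1 (fully open); "translation": the shift along the tool's x, y, z in m, a list of three; "spin": the turn about the tool's x in rad. In form: {"grip": [grip, ...], "translation": [[x, y, z], ...], "spin": [spin, ...]}. A call has 1 to 10 rows; each row is the pose to reach, as a shift and turn from the pose measured when the call began, along the tool's axes at that moment; what a row does not reach only later rows make up. A row lasts 1/10 s, in which the tool goes at most 50 mm and 8.59 degrees, less where a joint would pass 70% of its speed; a pose out of reach is approached as far as the arm can. A call with a gripper value outside its range is refused whole. The fingers move at their own pace and stop on an object; "squeeze" is the grip in N (left out, the last holds). Time passes only in rows, so rows that repeat a pose let the fingers close. It gives the time, the measured TCP pose, the force and the opening at its end, in the units of the state.
- sensors.sense(): the state, without advancing time (a new reading comes with each control period).
- optics.get_image(name): name is "scene" or "top" or "wrist"; returns (picture, depth): 400x640x3 uint8, red, green, blue; 400x640 float32, mm along the optical axis (not along the pixel's ray), 0 where there is no reading.
- optics.camera_params(name): a dict with "vertical_fov" (degrees; the focal length in pixels is half the picture's height over the tangent of half this angle, whatever the lens; pixels are square), "cx", "cy" (the principal point, pixels), "D" ([k1, k2, p1, p2, k3] as OpenCV has them; the pictures are not rectified), "camera_from_world" (4x4, takes a point from world to camera coordinates). Camera axes: x right, y up, looking along -z (the intrinsics and any distortion apply to the point x, -y, -z); pixel columns grow to the right and rows downward; lengths in mm; the calibration is good to about 2 mm. A picture is of the moment at which its call begins: read the wrist's pose just before it. camera_params takes no time and is no camera call; for the wrist camera it gives the pose at the moment of the call.
- close_job(): hands the job in, once; it reports no verdict.
The state is a dict: "clock": time; "joint_pos": joint angles; "joint_velocities": joint speeds; "effort": joint torques, N m; "tcp_pos": TCP position; "orientation": TCP orientation; "ft_force": force on the tool from outside, world axes, zero at the start; "wrist_torque": the same for the moment, N m; "finger_gap": opening from 0.0 (shut) to 1.0 (fully open).
Only numpy, scipy, OpenCV 4.12 (cv2) and the standard library are available. Lean on these libraries where they do the work, as an engineer would, in place of code of your own. Each camera call takes 0.05 s, during which the arm holds its last target. There are 200 camera calls.

TASK

Take the hand bolt out of its wooden block and stand it upright in the threaded boss of the fan press, with the long side of its grip crosswise to the press beam. Keeping its weight on the boss, turn it backward (anticlockwise from above) until you feel the thread drop, near where the grip comes in line with the beam, then turn it forward one full turn (clockwise) and finish while still holding the grip, the bolt upright and started in the thread. Leave the seal stones and the dish standing nearby where they are.

Things in the scene. Friction and masses are not known exactly. Their poses are not given: they have to be found in the camera images.
- bolt: Loose steel hand bolt with dark wooden block grip, 0.28 kg, 112 mm tall. Origin: centre of its tip; z up its axis to the grip, x along the grip's long side. From the tip: 17 mm pilot (end tapered over 6 mm to 8 mm), thread 24 mm across from 40 to 69 mm, collar 40 mm across from 70 to 74 mm, then the grip. At the start it hangs upright in the holder, collar on its top.
- bolt_head (a point): Centre of the bolt's rectangular wooden grip, on the axis, 93 mm above the tip. Grip 46 (x) by 28 (y) by 38 mm tall (74 to 112 mm above the tip); either pair of faces can be taken.
- bolt_thread (a point): Where the bolt's thread begins, on the axis, 41.5 mm above the tip. Right-hand, two starts opposite each other (half a turn of the bolt makes no difference), 14 mm of advance a full turn. Self-locking, turns easily, up to 1 mm of play.
- holder: Fixed light wooden block 85 x 85 x 74 mm with a vertical 29 mm through hole in the middle, in which the bolt hangs. Origin: centre of its underside.
- press: Fixed fan press: wooden board 190 (x) by 120 (y) mm, platen, two posts 78 mm either side along x, a 32 mm wide beam along x, its top 109 mm above the table (post nuts to 115 mm), and in its middle an upright round steel boss. Origin: centre of the board's underside; x along the beam, z up. Half a turn of the press makes no difference.
- boss_mouth (a point): Centre of the boss's open top, 125 mm above the table; axes as the press. Boss 42 mm across, bore 27 mm; two inner lugs (its thread) on the x line, 3.5 mm below the mouth, 20.4 mm between their ends; 30 to 38 mm down a 20.4 mm guide bore for the pilot. With the bolt stood in crosswise (bolt x along press y) the thread rests on the lugs, tip 46 mm below the mouth.
- boss_lugs (a point): Point midway between the two lugs, 3.5 mm below the mouth. Turned anticlockwise from crosswise the bolt climbs 14 mm a turn to tip 42 mm below the mouth; with the grip about in line with the beam (up to 10 degrees past) it drops 7 mm, if nothing holds it up, to tip 49 mm below the mouth. Clockwise from there it screws in 14 mm a turn: tip 63 mm below after one turn.
- seal_a: Bystander, leave alone: square seal stone 26 mm wide, 56 mm tall, rounded top. Origin: centre of its underside.
- seal_b: Bystander, leave alone: square seal stone 22 mm wide, 61 mm tall, rounded top. Origin: centre of its underside.
- dish: Bystander, leave alone: small round dark dish, 68 mm across, 24 mm high. Origin: centre of its underside.

How it is judged (in metres and radians):
On the way, in this order (a step that is already met when the one before it is completed fails the run):
1. the bolt stands upright in the boss, grip crosswise to the beam, its thread starts resting on the lugs (angle between bolt's own z axis and vertical below 0.14 rad and horizontal distance between bolt and boss_mouth below 0.006 m and angle between the x axis of bolt and the y axis of press, either way round below 0.7 rad and z of bolt in the frame of boss_mouth between -0.0495 and -0.0405 m and contact force between bolt and press above 0.3 N), for 0.2 s.
2. turned backward, still resting on the boss, to the top of the thread start (angle between bolt's own z axis and vertical below 0.14 rad and horizontal distance between bolt and boss_mouth below 0.006 m and angle between the x axis of bolt and the x axis of press, either way round below 0.5 rad and z of bolt in the frame of boss_mouth between -0.046 and -0.039 m and contact force between bolt and press above 0.1 N).
3. the bolt has dropped by a thread, grip about in line with the beam (angle between bolt's own z axis and vertical below 0.14 rad and horizontal distance between bolt and boss_mouth below 0.006 m and angle between the x axis of bolt and the x axis of press, either way round below 0.7 rad and z of bolt in the frame of boss_mouth between -0.0525 and -0.0465 m), for 0.1 s.
At the end, for the whole second after the job is handed in: the bolt stands upright in the boss (within 0.14 rad, axis within 6 mm), screwed in one turn from the drop, tip 59.3 to 66.7 mm below the boss mouth (one turn give or take about a quarter), at rest, gripped by the fingers with more than 3 N (angle between bolt's own z axis and vertical below 0.14 rad and horizontal distance between bolt and boss_mouth below 0.006 m and z of bolt in the frame of boss_mouth between -0.0667 and -0.0593 m and contact force between the fingers and bolt above 3 N and linear speed of bolt below 0.02 m/s and angular speed of bolt below 0.3 rad/s); the arm keeps its last pose, push and grip.
It fails at once if a seal or the dish is pushed over 20 mm from its place (distance of any of seal_a, seal_b, dish from where it was at the start of the episode above 0.02 m).
It also fails if it takes over 72 s, if anything falls off the work surface, if the arm or the gripper's body presses on something with over 40 N, if the wrist force passes 120 N, or if a joint passes its speed limit or range.

## Working session

There is one attempt and no reset: what is moved stays moved. The work goes in short steps, Python scripts to look and compute and a tool call to move; the robot and the scene stay as the last step left them, time stands still between calls to the robot, and variables do not carry over. Pictures are saved under pics/ and viewed, about 8 in all and at most 12, crops included, and the job is handed in when it is done.

Besides the shell and the picture viewer there is one more tool, called after ">>>" in YAML: its name, and indented under it one key for each argument. drive_tool: Moves the arm, as the interface text tells. Its arguments: {"type":"object","properties":{"grip":{"type":"array"},"translation":{"type":"array"},"spin":{"type":"array"},"squeeze":{"type":"number"}},"required":["grip","translation","spin"]}

```bash
mkdir -p pics; python3 - <<'E'
from rig import sensors, optics, env
import cv2, numpy as np
print(env.tcp_to_grasp, sensors.sense())
for n in ("scene","top"):
    im,d=optics.get_image(n); cv2.imwrite(f"pics/{n}0.png",im[:,:,::-1]); np.savez(f"{n}0.npz",im=im,d=d,**{k:np.array(v) for k,v in optics.camera_params(n).items()})
    p=optics.camera_params(n); print(n,p)
E
```

```text
18.8 {'clock': 0.0, 'joint_pos': array([-1.30849070e+00,  2.07400910e-01,  1.54290544e+00,  1.72512209e-05,
        1.39350331e+00, -1.50516271e-01]), 'joint_velocities': array([ 1.83033804e-03,  2.91234152e-04, -1.06867446e-03, -8.10180825e-05,
       -4.04333297e-04,  6.87095140e-05]), 'effort': array([ 1.81059291e-03, -3.70872724e+01, -2.81414831e+01,  6.98317587e-02,
        3.60851793e-02, -1.67258804e-04]), 'tcp_pos': array([ 230.46761738, -525.9328425 ,  204.32466531]), 'orientation': array([-0.14413629, -0.69205888, -0.14570217,  0.69213447]), 'ft_force': array([0.26910695, 0.04993118, 0.61926166]), 'wrist_torque': array([-0.02978759, -0.01710357,  0.02511101]), 'finger_gap': 1.0017303091626022}
scene {'vertical_fov': 48.41311426533572, 'cx': 315.53012134296176, 'cy': 204.3346657841521, 'D': array([-0.11481786,  0.        ,  0.        ,  0.        ,  0.        ]), 'camera_from_world': array([[-5.16265480e-01,  8.56408603e-01, -5.85308265e-03,
         2.73539434e+02],
       [-4.83926113e-01, -2.86071006e-01,  8.27030167e-01,
         1.72853138e+02],
       [ 7.06601353e-01,  4.29799586e-01,  5.62127072e-01,
        -1.17230602e+03],
       [ 0.00000000e+00,  0.00000000e+00,  0.00000000e+00,
         1.00000000e+00]])}
top {'vertical_fov': 47.96051299700109, 'cx': 314.7406516034417, 'cy': 194.7847167827517, 'D': array([0.00838659, 0.        , 0.        , 0.        , 0.        ]), 'camera_from_world': array([[-7.50588925e-04, -9.99983102e-01,  5.76477120e-03,
        -8.04388543e+00],
       [ 9.88100670e-01,  1.45015641e-04,  1.53808465e-01,
        -5.44371719e+02],
       [-1.53806702e-01,  5.81162122e-03,  9.88083865e-01,
        -8.97424576e+02],
       [ 0.00000000e+00,  0.00000000e+00,  0.00000000e+00,
         1.00000000e+00]])}
```

View pics/top0.png

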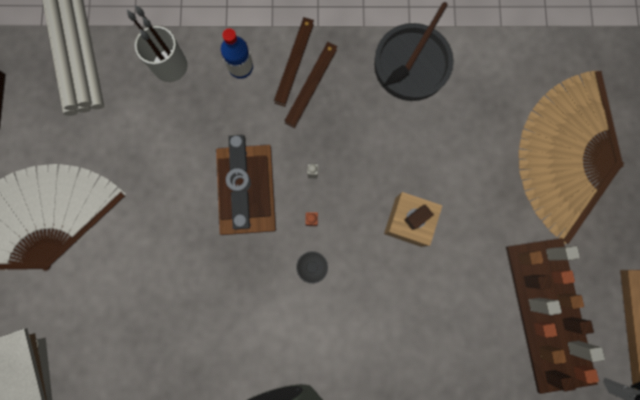

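View pics/scene0.png

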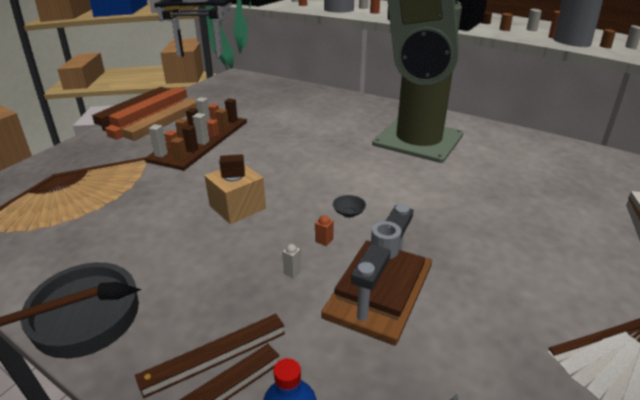

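The top view shows the press with its boss at about (237,180), beam nearly vertical in the picture. The holder and grip are at (419,217), the dish at (312,267) and the seals at (313,170) and (312,219). The scene view agrees.

```bash
cat > h.py <<'E'
import numpy as np, cv2
def load(f):
    z=np.load(f); return z['im'],z['d'],{k:z[k] for k in ('vertical_fov','cx','cy','D','camera_from_world')}
def K(p): 
    f=200/np.tan(np.radians(float(p['vertical_fov']))/2); return np.array([[f,0,p['cx']],[0,f,p['cy']],[0,0,1]],float)
def cast(uv,z,p):
    n=cv2.undistortPoints(np.array(uv,float).reshape(-1,1,2),K(p),np.array(p['D'],float))[:,0]
    M=np.array(p['camera_from_world']); R,t=M[:3,:3],M[:3,3]; o=-R.T@t
    d=np.c_[n[:,0],-n[:,1],-np.ones(len(n))]@R
    return o+d*((z-o[2])/d[:,2])[:,None]
def proj(P,p):
    M=np.array(p['camera_from_world']); c=np.atleast_2d(P)@M[:3,:3].T+M[:3,3]; c=c*[1,-1,-1]
    return cv2.projectPoints(c,np.zeros(3),np.zeros(3),K(p),np.array(p['D'],float))[0][:,0]
def blobs(m,amin=30):
    cs,_=cv2.findContours(m.astype(np.uint8),cv2.RETR_EXTERNAL,cv2.CHAIN_APPROX_NONE)
    return [(c,cv2.minAreaRect(c)) for c in sorted(cs,key=cv2.contourArea,reverse=True) if cv2.contourArea(c)>amin]
def edgeang(rect,z,p):
    b=cast(cv2.boxPoints(rect),z,p)[:,:2]; e=[b[1]-b[0],b[2]-b[1]]; L=[np.linalg.norm(x) for x in e]
    e0=e[int(np.argmax(L))]; return b.mean(0),sorted(L),np.degrees(np.arctan2(e0[1],e0[0]))%180
E
python3 - <<'E'
from h import *
im,d,p=load('top0.npz')
hsv=cv2.cvtColor(im,cv2.COLOR_RGB2HSV)
for n,(u0,v0,u1,v1) in dict(grip=(395,198,435,235),boss=(222,165,252,197),press=(205,130,285,245)).items():
    print(n,'center',hsv[(v0+v1)//2,(u0+u1)//2])
def sub(box,m):
    u0,v0,u1,v1=box; k=np.zeros(m.shape,bool); k[v0:v1,u0:u1]=1; return m&k
# grip: dark within holder
m=sub((400,200,438,232),hsv[...,2]<75)
for c,r in blobs(m): print('grip',r,edgeang(r,116,p))
# holder
m=sub((375,180,455,255),(hsv[...,1]>60)&(hsv[...,2]>80))
for c,r in blobs(m,200): print('holder',r,edgeang(r,74,p))
# board
m=sub((205,130,285,245),(hsv[...,1]>60))
for c,r in blobs(m,200): print('board',r,edgeang(r,10,p))
g=cv2.cvtColor(im,cv2.COLOR_RGB2GRAY)
m=sub((222,165,252,197),(hsv[...,2]>105)&(hsv[...,1]<50))
for c,r in blobs(m,60):
    (u,v),rad=cv2.minEnclosingCircle(c); print('boss',r,rad,cast([(u,v)],125,p))
print('seal',cast([(313,170),(312,219),(312,267)],50,p))
E
python3 -c "
import cv2;i=cv2.imread('pics/top0.png')[120:260,200:460];cv2.imwrite('pics/c0.png',cv2.resize(i,None,fx=3,fy=3,interpolation=2))"
```

```text
grip center [ 10 111  62]
boss center [ 10 132  60]
press center [110  11  71]
grip ((418.36004638671875, 216.98004150390625), (14.0, 25.0), 53.13010025024414) (array([ 490.04706313, -205.73725399]), [np.float64(26.43314481169293), np.float64(48.785308469958444)], np.float64(126.31646094026655))
holder ((413.29730224609375, 218.28378295898438), (47.7889518737793, 44.77457046508789), 17.10272979736328) (array([ 492.14913755, -205.4294979 ]), [np.float64(91.13421947665286), np.float64(95.57639986597381)], np.float64(72.54234457244608))
board ((244.8216094970703, 189.4233856201172), (87.51972961425781, 56.600624084472656), 86.68222045898438) (array([562.53614219, 142.90486572]), [np.float64(123.99598914647093), np.float64(192.4890019990549)], np.float64(4.036977246064907))
boss ((237.0, 179.0), (20.0, 20.0), 90.0) 10.44062328338623 [[561.77150462 141.55573828 125.        ]]
seal [[595.56385729  -4.56513479  50.        ]
 [492.79235723  -2.49457662  50.        ]
 [395.44497572  -2.513834    50.        ]]
```

View pics/c0.png

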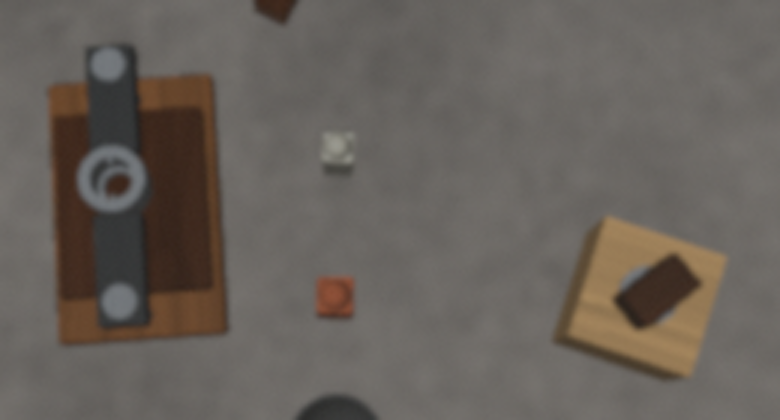

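```bash
cat >> h.py <<'E'
from scipy.spatial.transform import Rotation as Ro
def st():
    from rig import sensors
    s=sensors.sense(); w,x,y,z=s['orientation']; R=Ro.from_quat([x,y,z,w]).as_matrix()
    return s,R
def rep(target=None):
    s,R=st(); print('t',round(s['clock'],2),'tcp',s['tcp_pos'].round(1),'q',s['joint_pos'].round(3),'F',s['ft_force'].round(1),'T',s['wrist_torque'].round(2),'gap',round(s['finger_gap'],3))
    print('tool y yaw',round(np.degrees(np.arctan2(R[1,1],R[0,1])),1),'x',R[:,0].round(3))
    if target is not None: print('shift m',((np.array(target)-s['tcp_pos'])@R/1000).round(4))
E
python3 -c "
from h import *;rep([490,-206,205])
from rig import optics;s,R=st();p=optics.camera_params('wrist');M=np.array(p['camera_from_world']);o=-M[:3,:3].T@M[:3,3];print((o-s['tcp_pos'])@R, (M[:3,:3]@R).round(2),p['vertical_fov'])"
```

```text
t 0.1 tcp [ 230.5 -526.   204.4] q [-1.308  0.207  1.543 -0.     1.394 -0.151] F [-0.7  0.2 -0. ] T [ 0.01  0.02 -0.  ] gap 0.997
tool y yaw -66.3 x [-0.001  0.002 -1.   ]
shift m [-1.000e-04 -1.890e-01 -3.661e-01]
[-178.00881347    0.54210447  -66.38460888] [[ 0.    1.    0.  ]
 [ 0.23 -0.   -0.97]
 [-0.97  0.   -0.23]] 69.33186017342045
```

>>> drive_tool:
  grip: [1,1,1,1,1,1,1,1,1,1]
  translation:
    - [0,-0.02,-0.04]
    - [0,-0.04,-0.08]
    - [0,-0.06,-0.12]
    - [0,-0.08,-0.16]
    - [0,-0.1,-0.2]
    - [0,-0.12,-0.24]
    - [0,-0.14,-0.28]
    - [0,-0.16,-0.32]
    - [0,-0.18,-0.35]
    - [0,-0.189,-0.366]
  spin: [-0.15,-0.3,-0.45,-0.6,-0.75,-0.9,-1.05,-1.2,-1.35,-1.5]

```text
clock: 1.1
tcp_pos: [490.8, -203.1, 204.3]
orientation: [0.579, 0.406, 0.581, -0.404]
ft_force: [-0.5, -1.1, 0.3]
finger_gap: 1.005
```

>>> drive_tool:
  grip: [1,1,1,1]
  translation:
    - [0,0,0]
    - [0,0,0]
    - [0,0,0]
    - [0,0,0]
  spin: [-0.15,-0.29,-0.29,-0.29]

```text
clock: 1.5
tcp_pos: [490.5, -202.9, 204.0]
orientation: [0.63, 0.319, 0.633, -0.317]
ft_force: [0.1, -0.5, 0.5]
finger_gap: 0.999
```

```bash
cat >> h.py <<'E'
def snap(name,tag):
    from rig import optics
    p=optics.camera_params(name); im,d=optics.get_image(name)
    np.savez(tag+'.npz',im=im,d=d,**{k:np.array(v) for k,v in p.items()}); cv2.imwrite(f'pics/{tag}.png',im[:,:,::-1]); return im,d,p
E
python3 -c "
from h import *;rep([490,-206,205]);snap('wrist','w1')"
```

```text
t 1.5 tcp [ 490.5 -202.9  204. ] q [-0.557  0.116  1.649  0.002  1.38  -1.195] F [ 0.1 -0.5  0.5] T [-0.   -0.15  0.  ] gap 0.999
tool y yaw 36.6 x [-0.002  0.004 -1.   ]
shift m [-0.001  -0.0023  0.0022]
```

View pics/w1.png

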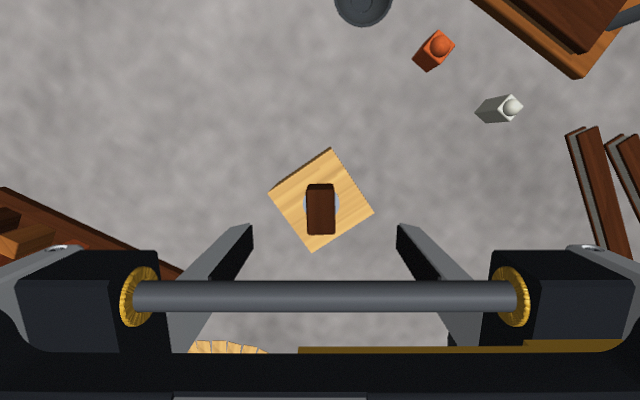

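The wrist view shows the grip at about (320,210), squared up between the open jaws. I'll use depth to isolate its top face.

```bash
cat >> h.py <<'E'
def world(d,p,box):
    u0,v0,u1,v1=box; v,u=np.mgrid[v0:v1,u0:u1]; uv=np.c_[u.ravel(),v.ravel()].astype(float)
    n=cv2.undistortPoints(uv.reshape(-1,1,2),K(p),np.array(p['D'],float))[:,0]; z=d[v0:v1,u0:u1].ravel()
    M=np.array(p['camera_from_world']); c=np.c_[n[:,0],-n[:,1],-np.ones(len(n))]*z[:,None]
    return (c-M[:3,3])@M[:3,:3],z>0
def rect(P):
    r=cv2.minAreaRect(P[:,:2].astype(np.float32)); b=cv2.boxPoints(r); e=[b[1]-b[0],b[2]-b[1]]; e0=max(e,key=np.linalg.norm)
    return np.round(r[0],1),np.round(r[1],1),round(float(np.degrees(np.arctan2(e0[1],e0[0]))%180),1)
E
python3 - <<'E'
from h import *
im,d,p=load('w1.npz')
P,ok=world(d,p,(290,170,350,250))
k=ok&(P[:,2]>108)&(P[:,2]<125); print(k.sum(),np.median(P[k,2]),rect(P[k]))
P,ok=world(d,p,(260,140,385,260)); k=ok&(P[:,2]>68)&(P[:,2]<76.5); print('holder',np.median(P[k,2]),rect(P[k]))
# press part
im,d,p=load('top0.npz'); P,ok=world(d,p,(205,120,285,250))
k=ok&(P[:,2]>120)&(P[:,2]<130); print('boss',k.sum(),np.median(P[k,2]),rect(P[k]),P[k,:2].min(0),P[k,:2].max(0))
k=ok&(P[:,2]>103)&(P[:,2]<118); print('beam',rect(P[k]))
P,ok=world(d,p,(400,200,440,235)); k=ok&(P[:,2]>108)&(P[:,2]<125);print('grip top cam',rect(P[k]),np.median(P[k,2]))
E
```

```text
1329 114.56356383332557 (array([ 493.1, -210.7]), array([27.9, 45.3]), 128.1)
holder 72.7535622163683 (array([ 493.4, -211.5]), array([85.5, 85.4]), 70.9)
boss 244 124.48225970743184 (array([562.6, 142.1]), array([41.6, 41.3]), 66.2) [541.17216002 121.58690829] [584.34376431 162.57458562]
beam (array([562.5, 139.4]), array([185.8,  37.3]), 4.2)
grip top cam (array([ 492.9, -209.5]), array([27.9, 46.8]), 128.2) 115.16327436495494
```

>>> drive_tool:
  grip: [1,1,1,1,1,1,1]
  translation:
    - [0,-0.0025,0.008]
    - [0.03,-0.0025,0.008]
    - [0.06,-0.0025,0.008]
    - [0.09,-0.0025,0.008]
    - [0.11,-0.0025,0.008]
    - [0.122,-0.0025,0.008]
    - [0.122,-0.0025,0.008]
  spin: [-0.027,-0.027,-0.027,-0.027,-0.027,-0.027,-0.027]

```text
clock: 2.25
tcp_pos: [491.7, -210.0, 80.2]
orientation: [0.633, 0.311, 0.638, -0.309]
ft_force: [0.5, 0.1, -0.6]
finger_gap: 1.001
```

>>> drive_tool:
  grip: [0.25,0.25,0.25,0.25,0.25,0.25,0.25,0.25]
  translation:
    - [0,0,0]
    - [0,0,0]
    - [0,0,0]
    - [0,0,0]
    - [0,0,0]
    - [0,0,0]
    - [0,0,0]
    - [0,0,0]
  spin: [0,0,0,0,0,0,0,0]
  squeeze: 25

```text
clock: 3.05
tcp_pos: [491.7, -209.9, 80.2]
orientation: [0.633, 0.311, 0.638, -0.309]
ft_force: [0.3, 1.0, -0.4]
finger_gap: 0.357
```

```bash
python3 -c "
from h import *;rep([493,-210.5,81])"
```

```text
t 3.05 tcp [ 491.7 -209.9   80.2] q [-0.567  0.265  1.75   0.002  1.134 -1.232] F [ 0.3  1.  -0.4] T [ 0.09 -0.13  0.01] gap 0.357
tool y yaw 38.0 x [-0.005  0.006 -1.   ]
shift m [-0.0008  0.0007  0.0013]
```

>>> drive_tool:
  grip: [0,0,0,0,0]
  translation:
    - [0,0,0.001]
    - [0,0,0.001]
    - [0,0,0.001]
    - [0,0,0.001]
    - [0,0,0.001]
  spin: [0,0,0,0,0]
  squeeze: 30

```text
clock: 3.55
tcp_pos: [491.9, -210.4, 80.2]
orientation: [0.633, 0.311, 0.638, -0.309]
ft_force: [-2.3, 1.8, 3.2]
finger_gap: 0.294
```

>>> drive_tool:
  grip: [0,0,0,0,0,0,0,0]
  translation:
    - [-0.01,0,0]
    - [-0.03,0,0]
    - [-0.06,0,0]
    - [-0.09,0,0]
    - [-0.12,0,0]
    - [-0.15,0,0]
    - [-0.16,0,0]
    - [-0.16,0,0]
  spin: [0,0,0,0,0,0,0,0]

```text
clock: 4.35
tcp_pos: [494.0, -212.2, 242.0]
orientation: [0.634, 0.311, 0.637, -0.309]
ft_force: [0.5, -0.2, -2.4]
finger_gap: 0.298
```

```bash
python3 -c "
from h import *;rep([562.5,142,240])"
```

```text
t 4.35 tcp [ 494.  -212.2  242. ] q [-0.568  0.103  1.585  0.002  1.458 -1.232] F [ 0.5 -0.2 -2.4] T [-0.01 -0.14 -0.04] gap 0.298
tool y yaw 38.0 x [-0.002  0.004 -1.   ]
shift m [ 0.0032  0.2722 -0.2368]
```

>>> drive_tool:
  grip: [0,0,0,0,0,0,0,0,0,0]
  translation:
    - [0,0.015,-0.013]
    - [0,0.046,-0.04]
    - [0,0.08,-0.07]
    - [0,0.115,-0.1]
    - [0,0.15,-0.131]
    - [0,0.185,-0.161]
    - [0,0.22,-0.192]
    - [0,0.25,-0.217]
    - [0,0.272,-0.237]
    - [0,0.272,-0.237]
  spin: [0,0.1,0.2,0.3,0.4,0.5,0.59,0.59,0.59,0.59]

```text
clock: 5.35
tcp_pos: [561.0, 145.7, 240.2]
orientation: [0.517, 0.48, 0.522, -0.48]
ft_force: [-1.5, -0.7, -2.6]
finger_gap: 0.3
```

>>> drive_tool:
  grip: [0,0,0]
  translation:
    - [0,0,0]
    - [0,0,0]
    - [0,0,0]
  spin: [0,0,0]

```text
clock: 5.65
tcp_pos: [560.5, 144.5, 239.1]
orientation: [0.516, 0.48, 0.522, -0.481]
ft_force: [0.5, -0.3, -2.6]
finger_gap: 0.297
```

```bash
python3 - <<'E'
from h import *;rep([562.5,142,240])
for n in('wrist','scene'): snap(n,n[0]+'2')
a=cv2.imread('pics/w2.png')[60:330,150:490]; b=cv2.imread('pics/s2.png')[120:340,290:470]
cv2.imwrite('pics/c2.png',np.hstack([cv2.resize(a,(453,360)),cv2.resize(b,(295,360))]))
E
```

```text
t 5.65 tcp [560.5 144.5 239.1] q [0.1   0.195 1.485 0.005 1.469 0.022] F [ 0.5 -0.3 -2.6] T [-0.01 -0.11  0.03] gap 0.297
tool y yaw 4.4 x [-0.008  0.004 -1.   ]
shift m [-0.0009  0.0018  0.0027]
```

View pics/c2.png

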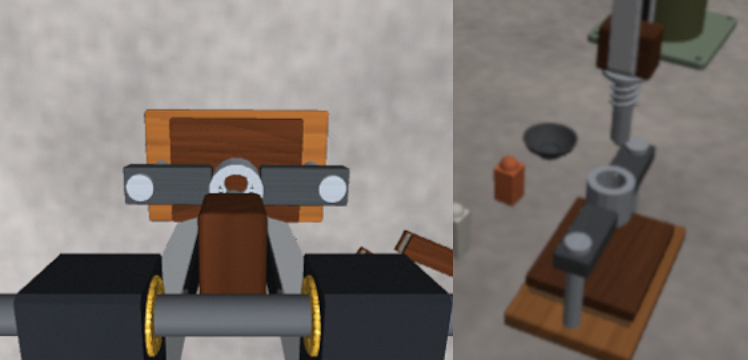

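The left half (wrist view) shows the bolt's grip crosswise just in front of the boss mouth at crop (236,180). The right half (scene view) shows the bolt upright above the boss. Next I'll measure the offset between bolt and boss from depth.

```bash
python3 - <<'E'
from h import *
from scipy.optimize import least_squares
def circ(P,r=21):
    # outer ring: fit with robust radius = keep extremes per angle
    c=np.median(P,0); 
    for _ in range(5):
        a=np.arctan2(*(P-c).T[::-1]); b=np.round(a/0.2); E=np.array([P[b==k][np.argmax(np.hypot(*(P[b==k]-c).T))] for k in np.unique(b)])
        s=least_squares(lambda x:np.hypot(*(E-x).T)-r,c,loss='soft_l1'); c=s.x
    return c.round(1),len(E)
s,R=st(); 
for n in('w2','s2'):
    im,d,p=load(n+'.npz'); P,ok=world(d,p,(0,0,640,400))
    nr=np.hypot(P[:,0]-562,P[:,1]-142)<32
    k=ok&nr&(P[:,2]>121)&(P[:,2]<129); print(n,'boss',k.sum(),np.median(P[k,2]),rect(P[k]),circ(P[k,:2]))
    for lo,hi in((168,178),(182,200),(206,232),(236,262),(266,290)):
        k=ok&(np.hypot(P[:,0]-562,P[:,1]-142)<36)&(P[:,2]>lo)&(P[:,2]<hi); 
        if k.sum()>20: q=P[k]; print(lo,k.sum(),q.mean(0).round(1),rect(q), q[:,2].max().round(1))
    k=ok&(np.hypot(P[:,0]-562,P[:,1]-142)<14)&(P[:,2]>140)&(P[:,2]<190)
    if k.sum(): print('tip z',np.percentile(P[k,2],[0,2,5]).round(1))
    if n=='s2':
        # pilot axis in image: columns of bolt mask by row
        M=ok&(np.hypot(P[:,0]-562,P[:,1]-142)<30)&(P[:,2]>160)&(P[:,2]<235); M=M.reshape(400,640)
        for v in range(0,400,3):
            u=np.nonzero(M[v])[0]
            if len(u)>3: print(v,u.min(),u.max(),end='; ')
        print(); print('proj boss',proj([[562.5,142,125],[562.5,142,165],[562.5,142,240]],p))
    # tilt of the bolt axis in the scene camera frame
E
```

```text
w2 boss 437 123.69183616833183 (array([564. , 149.3]), array([23.9, 42.6]), 178.4) (array([563.8, 140.5]), 20)
236 788 [560.6 160.5 252. ] (array([560.6, 159.6]), array([51.9, 14.5]), 4.0) 262.0
266 4335 [561.4 150.9 274.7] (array([561.3, 149.3]), array([52.4, 35.3]), 4.5) 290.0
tip z [167.1 167.3 167.6]
s2 boss 347 124.54561588518844 (array([563.8, 141.1]), array([44.2, 42. ]), 3.7) (array([564.1, 141.1]), 33)
168 63 [567.1 145.6 173.5] (array([566.2, 145. ]), array([ 7. , 15.9]), 103.2) 178.0
182 134 [567.4 146.  191. ] (array([566.3, 146. ]), array([ 8.8, 16.4]), 116.7) 199.8
206 228 [568.4 146.2 216.7] (array([565.9, 145. ]), array([15.6, 23.2]), 100.8) 228.6
236 620 [577.3 148.9 249.9] (array([573.9, 150.5]), array([29.4, 50.6]), 120.1) 262.0
266 700 [572.4 149.3 276.5] (array([565.9, 146.2]), array([48.4, 50.1]), 118.2) 290.0
tip z [163.5 166.3 167.6]
171 387 403; 174 387 403; 177 386 403; 180 388 402; 183 386 402; 186 388 400; 189 387 399; 192 387 398; 195 387 398; 198 386 398; 201 386 397; 204 386 397; 207 388 395; 
proj boss [[387.19587831 229.55006115]
 [389.63531666 206.84620075]
 [394.56706664 159.58723533]]
```

```bash
python3 - <<'E'
from h import *
im,d,p=load('w2.npz'); P,ok=world(d,p,(0,0,640,400)); hsv=cv2.cvtColor(im,cv2.COLOR_RGB2HSV).reshape(-1,3)
k=ok&(hsv[:,1]>90)&(np.hypot(P[:,0]-562,P[:,1]-144)<40)&(P[:,2]>230)
z=P[k,2]; print(np.histogram(z,np.arange(230,290,4)))
t=np.percentile(z,70); kk=k&(abs(P[:,2]-t)<2.5); print(t,kk.sum(),rect(P[kk]))
im,d,p=load('s2.npz'); P,ok=world(d,p,(0,0,640,400))
n=np.hypot(P[:,0]-562,P[:,1]-142)<32
for lo,hi in((122,129),(112,121),(168,178),(182,200)):
    M=(ok&n&(P[:,2]>lo)&(P[:,2]<hi)).reshape(400,640); r=[(v,(u.min()+u.max())/2,u.max()-u.min()+1) for v in range(400) for u in [np.nonzero(M[v])[0]] if len(u)>4]; print(lo,r)
# front surface (closest) fit for pilot cylinder
from scipy.optimize import least_squares
for lo,hi,r in((168,200,8.5),(112,121,21)):
    k=ok&n&(P[:,2]>lo)&(P[:,2]<hi)&(np.hypot(P[:,0]-562,P[:,1]-142)<30); Q=P[k,:2]
    s=least_squares(lambda x:np.hypot(*(Q-x).T)-r,[562,142],loss='soft_l1'); print('cyl',lo,len(Q),s.x,np.sqrt(np.mean(s.fun**2)))
E
```

```text
(array([   1,    0,   46,   63,   67,   72,   87,   82,   95,   99, 2455,
        714,    0,    2]), array([230, 234, 238, 242, 246, 250, 254, 258, 262, 266, 270, 274, 278,
       282, 286]))
360.80271157462903 2526 (array([560.2, 167.8]), array([71.2, 13.2]), 4.3)
122 [(222, np.float64(384.5), np.int64(14)), (223, np.float64(385.0), np.int64(19)), (224, np.float64(385.0), np.int64(23)), (225, np.float64(385.5), np.int64(24)), (226, np.float64(385.5), np.int64(26)), (227, np.float64(385.5), np.int64(28)), (228, np.float64(386.0), np.int64(29)), (229, np.float64(386.0), np.int64(29)), (230, np.float64(386.0), np.int64(29)), (231, np.float64(386.5), np.int64(30)), (232, np.float64(386.5), np.int64(30)), (233, np.float64(386.5), np.int64(28)), (234, np.float64(387.0), np.int64(27)), (235, np.float64(387.0), np.int64(27)), (236, np.float64(386.5), np.int64(26)), (237, np.float64(387.0), np.int64(23)), (238, np.float64(387.5), np.int64(20)), (239, np.float64(387.0), np.int64(15)), (240, np.float64(388.0), np.int64(11))]
112 [(227, np.float64(384.5), np.int64(6)), (228, np.float64(385.5), 
[... 639 characters left out ...]
1.5), np.int64(12)), (205, np.float64(392.0), np.int64(11)), (206, np.float64(391.5), np.int64(10)), (207, np.float64(392.0), np.int64(7))]
182 [(189, np.float64(393.0), np.int64(13)), (190, np.float64(393.0), np.int64(13)), (191, np.float64(393.0), np.int64(13)), (192, np.float64(392.5), np.int64(12)), (193, np.float64(392.5), np.int64(12)), (194, np.float64(392.5), np.int64(12)), (195, np.float64(392.5), np.int64(12)), (196, np.float64(392.5), np.int64(12)), (197, np.float64(392.5), np.int64(12)), (198, np.float64(392.5), np.int64(10)), (199, np.float64(393.0), np.int64(9))]
cyl 168 228 [560.8091148  143.62105113] 0.6949747118453579
cyl 112 218 [564.63008045 141.26963938] 3.829153368397247
```

>>> drive_tool:
  grip: [0,0,0,0,0,0]
  translation:
    - [0,0.003,0.003]
    - [0.01,0.003,0.003]
    - [0.02,0.003,0.003]
    - [0.03,0.003,0.003]
    - [0.034,0.003,0.003]
    - [0.034,0.003,0.003]
  spin: [0,0,0,0,0,0]

```text
clock: 6.35
tcp_pos: [562.9, 142.0, 204.3]
orientation: [0.515, 0.479, 0.522, -0.481]
ft_force: [0.4, 0.3, -2.4]
finger_gap: 0.297
```

```bash
cat >> h.py <<'E'
def boltscene(tag,lo,hi,r=8.5,c=(562.5,142)):
    from scipy.optimize import least_squares
    im,d,p=snap('scene',tag); P,ok=world(d,p,(0,0,640,400))
    k=ok&(P[:,2]>lo)&(P[:,2]<hi)&(np.hypot(P[:,0]-c[0],P[:,1]-c[1])<30); Q=P[k,:2]
    s=least_squares(lambda x:np.hypot(*(Q-x).T)-r,c,loss='soft_l1'); print('cyl',len(Q),s.x.round(1),np.sqrt(np.mean(s.fun**2)).round(2))
E
python3 -c "
from h import *;rep([563.7,141.5,155.5]);boltscene('s3',138,166)"
```

```text
t 6.35 tcp [562.9 142.  204.3] q [0.095 0.225 1.522 0.005 1.404 0.017] F [ 0.4  0.3 -2.4] T [-0.03 -0.11 -0.04] gap 0.297
tool y yaw 4.4 x [-0.009  0.004 -1.   ]
shift m [0.0488 0.0012 0.0008]
cyl 189 [562.8 141. ] 0.6
```

>>> drive_tool:
  grip: [0,0,0,0,0,0,0,0]
  translation:
    - [0,0.0012,0.0005]
    - [0.01,0.0013,0.0005]
    - [0.018,0.0014,0.0006]
    - [0.024,0.0014,0.0006]
    - [0.03,0.0015,0.0006]
    - [0.035,0.0015,0.0006]
    - [0.038,0.0015,0.0006]
    - [0.038,0.0015,0.0006]
  spin: [0,0,0,0,0,0,0,0]

```text
clock: 7.2
tcp_pos: [564.3, 141.7, 166.5]
orientation: [0.516, 0.479, 0.522, -0.481]
ft_force: [0.3, 0.2, -2.6]
finger_gap: 0.294
```

```bash
python3 -c "
from h import *;rep([564,141,155.5])"
```

```text
t 7.2 tcp [564.3 141.7 166.5] q [0.094 0.26  1.559 0.005 1.331 0.015] F [ 0.3  0.2 -2.6] T [ 0.04 -0.02 -0.06] gap 0.294
tool y yaw 4.4 x [-0.009  0.004 -1.   ]
shift m [ 0.011  -0.0003  0.0007]
```

Pilot is inside the boss with no contact so far. Going down in small steps.

>>> drive_tool:
  grip: [0,0,0,0,0,0]
  translation:
    - [0.003,0,0.0004]
    - [0.006,0,0.0004]
    - [0.008,0,0.0004]
    - [0.009,0,0.0004]
    - [0.01,0,0.0004]
    - [0.01,0,0.0004]
  spin: [0,0,0,0,0,0]

```text
clock: 7.8
tcp_pos: [564.2, 141.3, 156.3]
orientation: [0.515, 0.479, 0.522, -0.481]
ft_force: [-0.3, 0.9, -2.9]
finger_gap: 0.299
```

```bash
python3 -c "
from h import *;rep([564,141,155.5])"
```

```text
t 7.8 tcp [564.2 141.3 156.3] q [0.094 0.27  1.569 0.005 1.311 0.015] F [-0.3  0.9 -2.9] T [-0.09  0.05  0.  ] gap 0.299
tool y yaw 4.4 x [-0.009  0.004 -1.   ]
shift m [ 0.0008 -0.0003  0.0003]
```

>>> drive_tool:
  grip: [0,0,0,0]
  translation:
    - [0.001,0,0]
    - [0.002,0,0]
    - [0.003,0,0]
    - [0.003,0,0]
  spin: [0,0,0,0]

```text
clock: 8.2
tcp_pos: [564.4, 141.4, 155.3]
orientation: [0.516, 0.479, 0.522, -0.481]
ft_force: [-4.0, 0.5, 6.9]
finger_gap: 0.298
```

```bash
python3 -c "
from h import *;rep([564,141,155.5])"
```

```text
t 8.2 tcp [564.4 141.4 155.3] q [0.094 0.27  1.571 0.005 1.309 0.015] F [-4.   0.5  6.9] T [-0.16  0.87 -0.05] gap 0.298
tool y yaw 4.4 x [-0.008  0.004 -1.   ]
shift m [-0.0002 -0.0004  0.0004]
```

>>> drive_tool:
  grip: [0,0,0,0,0,0,0,0]
  translation:
    - [0.002,-0.0003,0]
    - [0.002,-0.0003,0]
    - [0.002,-0.0003,0]
    - [0.0016,-0.0003,0]
    - [0.0013,-0.0003,0]
    - [0.001,-0.0003,0]
    - [0.0006,-0.0003,0]
    - [0.0003,-0.0003,0]
  spin: [0,0,0,-0.15,-0.3,-0.45,-0.6,-0.75]

```text
clock: 9.0
tcp_pos: [563.0, 139.6, 156.2]
orientation: [0.656, 0.254, 0.663, -0.256]
ft_force: [-6.0, -4.8, 5.0]
finger_gap: 0.292
```

```bash
python3 -c "
from h import *;rep([564,141,155.5])"
```

```text
t 9.0 tcp [563.  139.6 156.2] q [ 0.093  0.268  1.571  0.002  1.313 -0.741] F [-6.  -4.8  5. ] T [-0.95  1.26 -0.21] gap 0.292
tool y yaw 47.7 x [-0.011  0.001 -1.   ]
shift m [ 0.0007  0.0017 -0.0002]
```

>>> drive_tool:
  grip: [0,0,0,0,0]
  translation:
    - [0.0017,-0.0008,0]
    - [0.0014,-0.0008,0]
    - [0.001,-0.0008,0]
    - [0.0007,-0.0008,0]
    - [0.0007,-0.0008,0]
  spin: [-0.15,-0.3,-0.45,-0.6,-0.6]

```text
clock: 9.5
tcp_pos: [562.9, 138.7, 157.4]
orientation: [0.702, 0.048, 0.709, -0.048]
ft_force: [-4.3, -1.1, 6.5]
finger_gap: 0.299
```

```bash
python3 -c "
from h import *;rep([564,141,155.5])"
```

```text
t 9.5 tcp [562.9 138.7 157.4] q [ 0.091  0.266  1.572  0.002  1.314 -1.344] F [-4.3 -1.1  6.5] T [-0.2   0.78  0.03] gap 0.299
tool y yaw 82.2 x [-0.01   0.001 -1.   ]
shift m [0.0018 0.0025 0.0008]
```

>>> drive_tool:
  grip: [0,0,0,0,0]
  translation:
    - [0.0018,-0.0002,-0.0007]
    - [0.0016,-0.0002,-0.0007]
    - [0.0014,-0.0002,-0.0007]
    - [0.0014,-0.0002,-0.0007]
    - [0.0014,-0.0002,-0.0007]
  spin: [-0.08,-0.16,-0.22,-0.25,-0.25]

```text
clock: 10.0
tcp_pos: [561.7, 138.9, 155.4]
orientation: [0.702, -0.039, 0.71, 0.041]
ft_force: [-0.9, 0.5, -3.2]
finger_gap: 0.298
```

```bash
python3 -c "
from h import *;rep([564,141,155.5])"
```

```text
t 10.0 tcp [561.7 138.9 155.4] q [ 0.091  0.266  1.576  0.003  1.31  -1.593] F [-0.9  0.5 -3.2] T [ 0.32  0.22 -0.03] gap 0.298
tool y yaw 96.5 x [-0.011  0.002 -1.   ]
shift m [-0.0001  0.0018  0.0025]
```

The drop came at about 2° past the beam: the support vanished and only the bolt's weight remains. I'll lower it onto the lower thread.

>>> drive_tool:
  grip: [0,0,0,0,0,0]
  translation:
    - [0.001,0,0]
    - [0.002,0,0]
    - [0.003,0,0]
    - [0.004,0,0]
    - [0.0045,0,0]
    - [0.0045,0,0]
  spin: [-0.02,-0.03,-0.03,-0.03,-0.03,-0.03]

```text
clock: 10.6
tcp_pos: [562.3, 138.8, 152.0]
orientation: [0.702, -0.05, 0.709, 0.051]
ft_force: [-0.0, 0.3, 4.7]
finger_gap: 0.297
```

```bash
python3 -c "
from h import *;rep([564,141,152.2])"
```

```text
t 10.6 tcp [562.3 138.8 152. ] q [ 0.091  0.269  1.579  0.002  1.302 -1.623] F [-0.   0.3  4.7] T [-0.09  0.24  0.01] gap 0.297
tool y yaw 98.2 x [-0.009  0.001 -1.   ]
shift m [-0.0002  0.0019  0.002 ]
```

>>> drive_tool:
  grip: [0,0,0,0,0,0,0,0,0,0]
  translation:
    - [0.0008,0.0003,0]
    - [0.0012,0.0006,0.0001]
    - [0.0015,0.0009,0.0002]
    - [0.0018,0.0011,0.0004]
    - [0.0022,0.0014,0.0005]
    - [0.0025,0.0016,0.0008]
    - [0.0028,0.0017,0.001]
    - [0.0032,0.0019,0.0013]
    - [0.0035,0.002,0.0016]
    - [0.0038,0.002,0.0019]
  spin: [0.15,0.3,0.45,0.6,0.75,0.9,1.05,1.2,1.35,1.5]

```text
clock: 11.6
tcp_pos: [563.9, 142.0, 148.9]
orientation: [0.546, 0.444, 0.552, -0.447]
ft_force: [-2.1, 2.1, 3.6]
finger_gap: 0.295
```

```bash
python3 -c "
from h import *;rep([564,141,148.5])"
```

```text
t 11.6 tcp [563.9 142.  148.9] q [ 0.096  0.277  1.577  0.004  1.297 -0.114] F [-2.1  2.1  3.6] T [0.22 0.42 0.  ] gap 0.295
tool y yaw 11.9 x [-0.009  0.003 -1.   ]
shift m [ 0.0004 -0.0001  0.001 ]
```

>>> drive_tool:
  grip: [0,0,0,0,0,0,0,0,0,0]
  translation:
    - [0.0007,0.0003,0]
    - [0.001,0.0006,0.0001]
    - [0.0014,0.0009,0.0002]
    - [0.0017,0.0011,0.0004]
    - [0.0021,0.0014,0.0005]
    - [0.0024,0.0016,0.0008]
    - [0.0027,0.0017,0.001]
    - [0.0031,0.0019,0.0013]
    - [0.0034,0.002,0.0016]
    - [0.0037,0.002,0.0019]
  spin: [0.15,0.3,0.45,0.6,0.75,0.9,1.05,1.2,1.35,1.5]

```text
clock: 12.6
tcp_pos: [564.9, 141.6, 145.6]
orientation: [-0.096, -0.696, -0.101, 0.704]
ft_force: [-4.6, 1.7, 5.4]
finger_gap: 0.297
```

>>> drive_tool:
  grip: [0,0,0]
  translation:
    - [0.0005,0.0002,0]
    - [0.0005,0.0003,0]
    - [0.0005,0.0003,0]
  spin: [0.1,0.14,0.14]

```text
clock: 12.9
tcp_pos: [564.5, 141.5, 145.3]
orientation: [-0.047, -0.701, -0.051, 0.71]
ft_force: [-3.2, 0.2, 3.5]
finger_gap: 0.296
```

```bash
python3 -c "
from h import *;rep([564,141,145])"
```

```text
t 12.9 tcp [564.5 141.5 145.3] q [0.093 0.283 1.576 0.006 1.294 1.523] F [-3.2  0.2  3.5] T [-0.    0.58 -0.01] gap 0.296
tool y yaw -82.0 x [-0.013  0.005 -1.   ]
shift m [0.0003 0.0004 0.0005]
```

>>> drive_tool:
  grip: [0.9,0.9,0.9,0.9,0.9,0.9,0.9,0.9,0.9]
  translation:
    - [0,0,0]
    - [0,0,0]
    - [0,0,0]
    - [0,0,0]
    - [0,0,0]
    - [-0.001,0,0]
    - [-0.002,0,0]
    - [-0.002,0,0]
    - [-0.002,0,0]
  spin: [0,0,0,0,0,0,0,0,0]

```text
clock: 13.8
tcp_pos: [564.6, 141.5, 147.5]
orientation: [-0.047, -0.701, -0.051, 0.71]
ft_force: [0.1, -0.5, -0.1]
finger_gap: 0.897
```

```bash
python3 - <<'E'
from h import *
rep([564,141,147])
im,d,p=snap('wrist','w4'); P,ok=world(d,p,(0,0,640,400)); hsv=cv2.cvtColor(im,cv2.COLOR_RGB2HSV).reshape(-1,3)
k=ok&(hsv[:,1]>90)&(np.hypot(P[:,0]-564,P[:,1]-141)<45)&(P[:,2]>160)&(P[:,2]<195)
z=P[k,2]; print(np.histogram(z,np.arange(160,196,3))[0]); t=np.percentile(z,70); kk=k&(abs(P[:,2]-t)<3); print(t,rect(P[kk]))
E
```

```text
t 13.8 tcp [564.6 141.5 147.5] q [0.093 0.281 1.574 0.006 1.298 1.523] F [ 0.1 -0.5 -0.1] T [ 0.03  0.03 -0.01] gap 0.897
tool y yaw -82.0 x [-0.012  0.005 -1.   ]
shift m [0.0005 0.0004 0.0006]
[  75   63   80   85   88  177 2668  129    5    2    5]
180.10924642254656 (array([566.6, 156. ]), array([33.9, 56.1]), 98.8)
```

>>> drive_tool:
  grip: [0.9,0.9,0.9,0.9,0.9,0.9,0.9,0.9,0.9,0.9]
  translation:
    - [0,0,0]
    - [0,0,0]
    - [0,0,0]
    - [0,0,0]
    - [0,0,0]
    - [0,0,0]
    - [0,0,0]
    - [0,0,0]
    - [0,0,0]
    - [0,0,0]
  spin: [-0.15,-0.3,-0.45,-0.6,-0.75,-0.9,-1.05,-1.2,-1.35,-1.5]

```text
clock: 14.85
tcp_pos: [564.5, 141.5, 147.4]
orientation: [0.514, 0.479, 0.523, -0.483]
ft_force: [-0.7, -0.9, -0.3]
finger_gap: 0.901
```

>>> drive_tool:
  grip: [0.9,0.9,0.9,0.9,0.9,0.9,0.9,0.9,0.9,0.9]
  translation:
    - [0,0,0]
    - [0,0,0]
    - [0,0,0]
    - [0,0,0]
    - [0,0,0]
    - [0,0,0]
    - [0,0,0]
    - [0,0,0]
    - [0,0,0]
    - [0,0,0]
  spin: [-0.15,-0.3,-0.45,-0.6,-0.75,-0.9,-1.05,-1.2,-1.35,-1.5]

```text
clock: 15.85
tcp_pos: [564.4, 141.5, 147.3]
orientation: [0.703, 0.0, 0.712, 0.003]
ft_force: [-0.3, -0.2, -0.4]
finger_gap: 0.898
```

```bash
python3 - <<'E'
from h import *
rep([564.4,140.7,147])
im,d,p=snap('scene','s5'); P,ok=world(d,p,(0,0,640,400))
from scipy.optimize import least_squares
E
```

```text
t 15.85 tcp [564.4 141.5 147.3] q [ 0.093  0.281  1.574  0.006  1.298 -1.483] F [-0.3 -0.2 -0.4] T [ 0.04 -0.13  0.04] gap 0.898
tool y yaw 90.2 x [-0.013  0.005 -1.   ]
shift m [ 0.0003 -0.0008 -0.    ]
```

>>> drive_tool:
  grip: [0.9,0.3,0,0,0,0,0,0,0,0]
  translation:
    - [0,-0.0005,0]
    - [0,-0.0005,0]
    - [0,-0.0005,0]
    - [0,-0.0005,0]
    - [0,-0.0005,0]
    - [0,-0.0005,0]
    - [0,-0.0005,0]
    - [0,-0.0005,0]
    - [0,-0.0005,0]
    - [0,-0.0005,0]
  spin: [-0.14,-0.14,-0.14,-0.14,-0.14,-0.14,-0.14,-0.14,-0.14,-0.14]

```text
clock: 16.9
tcp_pos: [564.5, 140.7, 147.3]
orientation: [0.701, -0.05, 0.71, 0.054]
ft_force: [-0.5, -0.7, -0.2]
finger_gap: 0.297
```

>>> drive_tool:
  grip: [0,0,0]
  translation:
    - [0,0,0]
    - [0,0,0]
    - [0,0,0]
  spin: [0,0,0]

```text
clock: 17.2
tcp_pos: [564.5, 140.7, 147.3]
orientation: [0.701, -0.05, 0.71, 0.054]
ft_force: [0.5, -0.8, -0.3]
finger_gap: 0.293
```

```bash
python3 -c "
from h import *;rep([564.4,140.7,147])"
```

```text
t 17.2 tcp [564.5 140.7 147.3] q [ 0.092  0.281  1.575  0.006  1.298 -1.628] F [ 0.5 -0.8 -0.3] T [ 0.03 -0.18 -0.02] gap 0.293
tool y yaw 98.4 x [-0.013  0.004 -1.   ]
shift m [ 0.0003 -0.     -0.0001]
```

>>> drive_tool:
  grip: [0,0,0,0,0,0,0,0,0,0]
  translation:
    - [0.0006,0,0]
    - [0.001,0,0]
    - [0.0013,0,0]
    - [0.0016,0,0]
    - [0.002,0,0]
    - [0.0023,0,0]
    - [0.0026,0,0]
    - [0.003,0,0]
    - [0.0033,0,0]
    - [0.0036,0,0]
  spin: [0.15,0.3,0.45,0.6,0.75,0.9,1.05,1.2,1.35,1.5]

```text
clock: 18.2
tcp_pos: [563.3, 140.9, 144.0]
orientation: [0.545, 0.442, 0.555, -0.446]
ft_force: [-2.5, 0.1, 3.1]
finger_gap: 0.301
```

```bash
python3 -c "
from h import *;rep([564.4,140.7,144])"
```

```text
t 18.2 tcp [563.3 140.9 144. ] q [ 0.093  0.284  1.578  0.006  1.294 -0.122] F [-2.5  0.1  3.1] T [-0.04  0.46  0.06] gap 0.301
tool y yaw 12.2 x [-0.015  0.004 -1.   ]
shift m [0.     0.001  0.0004]
```

>>> drive_tool:
  grip: [0,0,0,0,0,0,0,0,0,0]
  translation:
    - [0.0006,0,0]
    - [0.001,0,0]
    - [0.0013,0,0]
    - [0.0016,0,0]
    - [0.002,0,0]
    - [0.0023,0,0]
    - [0.0026,0,0]
    - [0.003,0,0]
    - [0.0033,0,0]
    - [0.0036,0,0]
  spin: [0.15,0.3,0.45,0.6,0.75,0.9,1.05,1.2,1.35,1.5]

```text
clock: 19.2
tcp_pos: [562.8, 141.2, 141.4]
orientation: [-0.097, -0.695, -0.102, 0.705]
ft_force: [-2.9, -0.1, 4.1]
finger_gap: 0.295
```

>>> drive_tool:
  grip: [0,0,0,0,0]
  translation:
    - [0.0002,0,0]
    - [0.0003,0,0]
    - [0.0003,0,0]
    - [0.0003,0,0]
    - [0.0003,0,0]
  spin: [0.1,0.14,0.14,0.14,0.14]

```text
clock: 19.7
tcp_pos: [562.7, 141.0, 141.3]
orientation: [-0.049, -0.7, -0.053, 0.711]
ft_force: [-1.6, -1.4, 2.3]
finger_gap: 0.298
```

```bash
python3 - <<'E'
from h import *
rep([564.4,140.7,140.3])
im,d,p=snap('wrist','w6'); P,ok=world(d,p,(0,0,640,400)); hsv=cv2.cvtColor(im,cv2.COLOR_RGB2HSV).reshape(-1,3)
k=ok&(hsv[:,1]>90)&(np.hypot(P[:,0]-564,P[:,1]-141)<45)&(P[:,2]>150)&(P[:,2]<195); print('grip top z',np.percentile(P[k,2],70).round(1))
snap('scene','s6'); snap('top','t6')
a=cv2.imread('pics/s6.png')[120:340,270:470]; b=cv2.imread('pics/t6.png')[110:290,190:450]
cv2.imwrite('pics/c6.png',np.hstack([cv2.resize(a,(364,400)),cv2.resize(b,(430,400))]))
E
```

```text
t 19.7 tcp [562.7 141.  141.3] q [0.093 0.286 1.581 0.006 1.29  1.518] F [-1.6 -1.4  2.3] T [-0.24  0.21 -0.02] gap 0.298
tool y yaw -81.8 x [-0.016  0.004 -1.   ]
shift m [ 0.001   0.0006 -0.0016]
grip top z 173.7
```

View pics/c6.png

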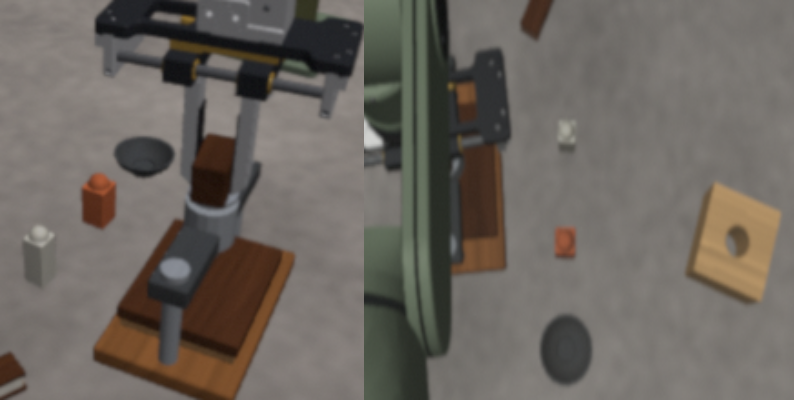

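The scene crop shows the bolt upright in the boss with the fingers on the grip. The top crop shows the holder empty and the seals and dish in place. Grip top height puts the tip at about 62 mm below the mouth, inside the window.

```bash
python3 -c "
from h import *;rep()
from rig import close_job;close_job()"
```

```text
t 19.85 tcp [562.7 141.  141.3] q [0.093 0.286 1.581 0.006 1.29  1.518] F [-1.1 -1.6  2.9] T [-0.21  0.3  -0.02] gap 0.296
tool y yaw -81.8 x [-0.016  0.004 -1.   ]
the job is handed in; nothing more can be done
```

I moved the bolt from its block into the boss and started it in the thread with one full clockwise turn. I handed it in at 19.85 s with the fingers still holding the grip. The close call gave no verdict.

- **Start:** the bolt rested crosswise on the lugs at the predicted height. I turned it backward under light push. The support vanished with the grip about 2° past the beam line, and I lowered it until it rested again with the tip about 49 mm below the mouth.
- **Forward turn:** I turned it clockwise half a turn, let go and took a fresh grip, then turned the second half.
- **Last checks:** the tip is about 62 mm below the mouth; arm height gives 61.9 and wrist depth about 62.4 after correcting its roughly 1 mm offset. The tool leans about 1°, the arm was still, and the commanded squeeze is 30 N. In the last pictures the seals and dish are where they were.
- **Disagreements:** the cameras and the contact readings placed the boss axis 1–2 mm apart. Side forces of up to about 8 N showed up during the backward turn, and I eased them by shifting the tool. I did not measure the bolt's axis offset in the boss at the end.

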